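Tip the probe block flat and push it up to the stop

TASK

The drilled probe block was left standing on end in front of the aluminium stop rail. With the fingers, push it over towards the rail so that it lies flat with its drilled face up, then push it along the worktop until its end sits square and flush against the rail. Only push, gently: do not pick the block up or squeeze it, and leave the jar and the battery where they stand.

Things in the scene. Friction and masses are not known exactly. Their poses are not given: they have to be found in the camera images.
- probe_block: Loose grey aluminium block, 40x70x30 mm (own x, y, z), 0.3 kg. Own +z points out of its drilled face (row of holes); origin: centre of the undrilled 40x70 face. Starts standing on its 40x30 end, own +y up, drilled face turned away from the rail. Pushed over by that face it turns about its lower far edge and lies own +z up, own +y to the rail within about 0.2 rad. It slides on the worktop.
- block_centre (a point): centre of the probe block's volume, 15 mm along own +z from its origin (35 mm above the worktop while it stands, 15 mm when it lies)
- block_far_end (a point): centre of the 40 x 30 mm end face at own +y of the probe block (the top end while it stands, the end that meets the rail once it lies)
- stop_rail: Fixed aluminium angle, 160 mm long (own y), upright 26 mm high, 10 mm thick, with a 42 mm deep foot behind. Origin: on the worktop, at the middle of its working face. Own x is normal to that face and points away from the block, z up. The standing block's centre is 125 to 160 mm in front of the face, within 15 mm of the rail's middle line.
- sample_jar: Bystander: loose white jar with white cap, 52 mm diameter, 76 mm tall, standing 120 to 140 mm to one side of the rail's middle line, beside the block's path; origin at the centre of its underside.
- battery: Bystander: loose black and orange cell, 26 mm diameter, 50 mm tall, standing 120 to 140 mm from the rail's middle line on the other side from the jar; origin at the centre of its underside.
Things that resemble listed ones, but are neither listed nor needed, are in the scene too. Several things have the shape of the probe_block; the one meant has the colours described above.

How it is judged:
By the outcome, as a careful person would: the job done as asked, in the order asked, and still so for the second after the job is handed in, with the robot touching nothing.
It also fails if it takes over 42 s, if anything falls off the work surface, if the arm or the gripper's body presses on something with over 40 N, if the wrist force passes 120 N, or if a joint passes its speed limit or range.

ROBOT

A 7-joint arm with a two-finger parallel gripper is mounted at the origin on a cart in front of the work surface, level with it; the furniture and walls round the work are solid. World frame = base frame: x ahead of the robot, y to its left, z up, the work surface at z = 0. Lengths are in m, angles in rad, forces in N, time in s.
With the tool pointing down it reaches from about 0.35 to 0.9 m from the base axis. Payload 8.1 kg.
Tool frame: the origin (TCP) lies between the finger pads; the fingertips stand 22 mm ahead of it and the grasp point (between the pads) lies 3 mm ahead of it (arm.tip_reach is the distance from the TCP to the fingertips, in m); z points along the fingers, y is the line along which they close (so a half turn about z gives the same grasp; the last joint's range is limited). The gripper opens to 92 mm and grips with 3 to 60 N. Pads are 19 mm wide; open, the fingers measure 130 mm over their backs; the gripper's body (75 mm by 190 mm) begins 47 mm behind the grasp point.
Start: joints at [-1.36, 0.434, 0.025, 1.573, -0.012, 1.134, -0.075], TCP at [0.193, 0.594, 0.214] pointing down, gripper open.
Joint ranges: [-2.62, 2.62], [-0.44, 2.09], [-1.27, 1.32], [0.08, 2.57], [-1.32, 4.46], [0.12, 2], [-2.74, 2.74]. Speed limits (rad/s): [2.22, 2.22, 3.01, 3.01, 3.14, 3.14, 3.14].

INTERFACE

Orientations are given as a rotation vector (axis times angle).
In Python, from cell import telemetry, vision, job, arm gives the robot as it stands. The module is installed in compiled form; this text tells all that it offers.
- The arm moves only by the shell command python3 -m creep 'ROWS' [FORCE]. ROWS is text: rows parted by semicolons, each of 7 numbers parted by spaces: the finger opening in cm, from 0 to 9.18, then the shift along the tool's x, y, z in cm, then the turn, a rotation vector about the tool's x, y, z in degrees. A call has 1 to 5 rows; each row is the pose to reach, as a shift and turn from the pose commanded when the call began, along the tool's axes at that moment; what a row does not reach only later rows make up. A row lasts 1/8 s, in which the tool goes at most 62.5 mm and 10.7 degrees, less where a joint would pass 70% of its speed; a pose out of reach is approached as far as the arm can. A call with a gripper value outside its range is refused whole. The fingers move at their own pace and stop on an object; FORCE is the grip in N (left out, the last holds). Time passes only in rows, so rows that repeat a pose let the fingers close. It gives the time, the measured TCP pose, the force, the opening and the grip force at its end, in the units of the state.
- telemetry.observe(): the state, without advancing time (a new reading comes with each control period).
- vision.get_image(name): name is "scene" or "side" or "wrist"; returns the picture (400x640x3 uint8, red, green, blue); there is no depth.
- vision.camera_info(name): a dict with "fov_y" (degrees; the focal length in pixels is half the picture's height over the tangent of half this angle, whatever the lens; pixels are square), "cx", "cy" (the principal point, pixels), "extrinsics" (4x4, takes a point from camera to world coordinates). Camera axes: x right, y down, z forward; pixel columns grow to the right and rows downward; lengths in m; the calibration is good to about 2 mm. A picture is of the moment at which its call begins: read the wrist's pose just before it. camera_info takes no time and is no camera call; for the wrist camera it gives the pose at the moment of the call.
- job.sign_off(): hands the job in; it is judged then, once.
The state is a dict: "clock": time; "joints": joint angles; "dq": joint speeds; "joint_efforts": joint torques, N m; "position": TCP position; "ee_rot": TCP orientation; "force": force on the tool from outside, world axes, zero at the start; "ft_torque": the same for the moment, N m; "width": opening from 0.0 (shut) to 1.0 (fully open); "gripper_force": force on a finger pad.
Only numpy, scipy, OpenCV 4.12 (cv2) and the standard library are available. Lean on these libraries where they do the work, as an engineer would, in place of code of your own. Each camera call takes 0.05 s, during which the arm holds its last target. There are 200 camera calls.

## Working session

There is one attempt and no reset: what is moved stays moved. The work goes in short steps, Python scripts to look and compute and a shell command to move; the robot and the scene stay as the last step left them, time stands still between calls to the robot, and variables do not carry over. Pictures are saved under pics/ and viewed, at most 10 in all, crops included, and the job is handed in when it is done.

```bash
mkdir -p pics
cat > h.py <<'E'
import numpy as np, cv2
from cell import telemetry, vision, job, arm
def cam(n):
    i=vision.camera_info(n); f=200/np.tan(np.radians(i["fov_y"])/2)
    return f,i["cx"],i["cy"],np.array(i["extrinsics"])
def onplane(n,uv,z,c=None):
    f,cx,cy,E=c or cam(n); out=[]
    for u,v in uv:
        d=E[:3,:3]@np.array([(u-cx)/f,(v-cy)/f,1]); o=E[:3,3]; out.append(o+d*(z-o[2])/d[2])
    return np.array(out)
def proj(n,P,c=None):
    f,cx,cy,E=c or cam(n); p=(np.atleast_2d(P)-E[:3,3])@E[:3,:3]
    return np.c_[cx+f*p[:,0]/p[:,2],cy+f*p[:,1]/p[:,2]]
def shot(n,name):
    im=vision.get_image(n); cv2.imwrite(f"pics/{name}.png",im[:,:,::-1]); return im
E
python3 - <<'E'
from h import *
np.set_printoptions(precision=4,suppress=True)
for n in ("scene","side","wrist"):
    i=vision.camera_info(n);print(n,i)
s=shot("scene","s0");t=shot("side","t0")
s=telemetry.observe();print(s); print(arm.tip_reach)
E
```

```text
scene {'fov_y': 50.78506079865714, 'cx': 319.7043312281604, 'cy': 202.07027079061538, 'extrinsics': array([[ 0.571 , -0.4697,  0.6733,  0.0065],
       [-0.8209, -0.3147,  0.4766, -0.3491],
       [-0.012 , -0.8249, -0.5652,  0.5684],
       [ 0.    ,  0.    ,  0.    ,  1.    ]])}
side {'fov_y': 42.6993930056399, 'cx': 321.7848368744496, 'cy': 203.41570564759812, 'extrinsics': array([[ 0.9411, -0.2174,  0.259 ,  0.3266],
       [-0.3375, -0.5543,  0.7608, -0.7263],
       [-0.0218, -0.8034, -0.595 ,  0.6897],
       [ 0.    ,  0.    ,  0.    ,  1.    ]])}
wrist {'fov_y': 63.51266267264393, 'cx': 319.8616858067202, 'cy': 202.07166983310196, 'extrinsics': array([[ 0.309 ,  0.92  ,  0.2411,  0.128 ],
       [ 0.9511, -0.2986, -0.0793,  0.6157],
       [-0.0009,  0.2538, -0.9673,  0.3828],
       [ 0.    ,  0.    ,  0.    ,  1.    ]])}
{'clock': 0.1, 'joints': array([-1.3596,  0.4352,  0.025 ,  1.574 , -0.0116,  1.134 , -0.0751]), 'dq': array([ 0.0012, -0.0011,  0.0014, -0.0014, -0.0019, -0.0014, -0.0012]), 'joint_efforts': array([  0.0027, -66.9121,   0.9875, -31.5145,  -0.0606,   0.0374,
         0.0001]), 'position': array([0.1928, 0.594 , 0.2131]), 'ee_rot': array([-0.491 , -3.1029,  0.0022]), 'force': array([-0.2839, -0.0373, -0.7935]), 'ft_torque': array([-0.0156, -0.0266,  0.0292]), 'gripper_force': 0.0, 'width': 1.0021776551432968}
0.022
```

View pics/s0.png

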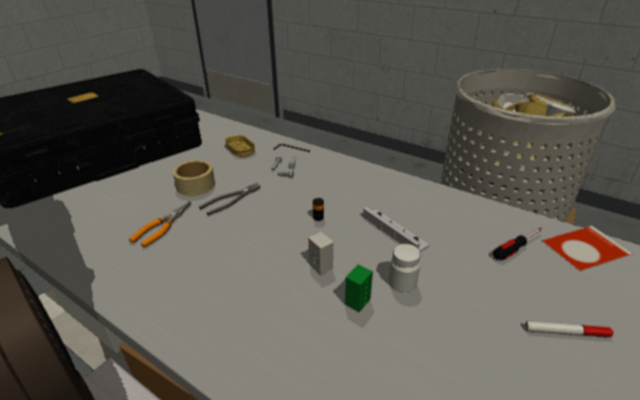

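View pics/t0.png

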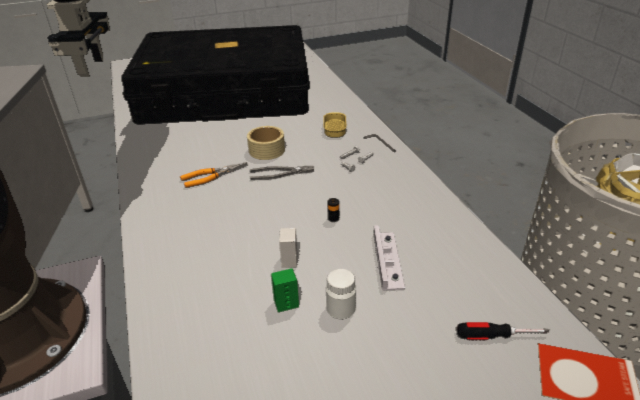

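The scene view shows the grey block at (320,253), the green decoy at (358,288), the jar at (405,268), the battery at (318,209) and the rail from (365,210) to (425,245). In the side view they are at (288,247), (286,290), (341,294), (333,210), and (376,228) to (403,288). I'll enlarge both for corner picking.

Run:
```python
import cv2,numpy as np
a=cv2.imread("pics/s0.png")[195:315,295:435]; b=cv2.imread("pics/t0.png")[190:320,265:415]
a=cv2.resize(a,None,fx=5,fy=5,interpolation=cv2.INTER_CUBIC);b=cv2.resize(b,None,fx=5,fy=4.6,interpolation=cv2.INTER_CUBIC)
cv2.imwrite("pics/a.png",a);cv2.imwrite("pics/b.png",b);print(a.shape,b.shape)
```

```text
(600, 700, 3) (598, 750, 3)
```

View pics/a.png

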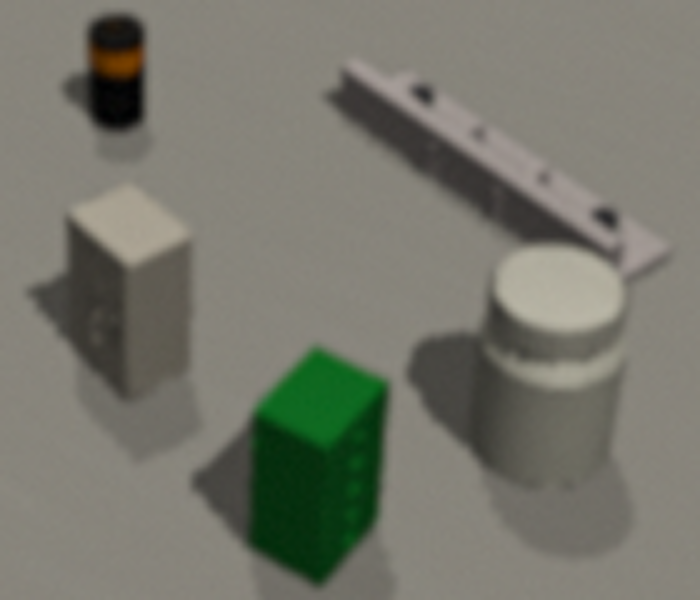

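View pics/b.png

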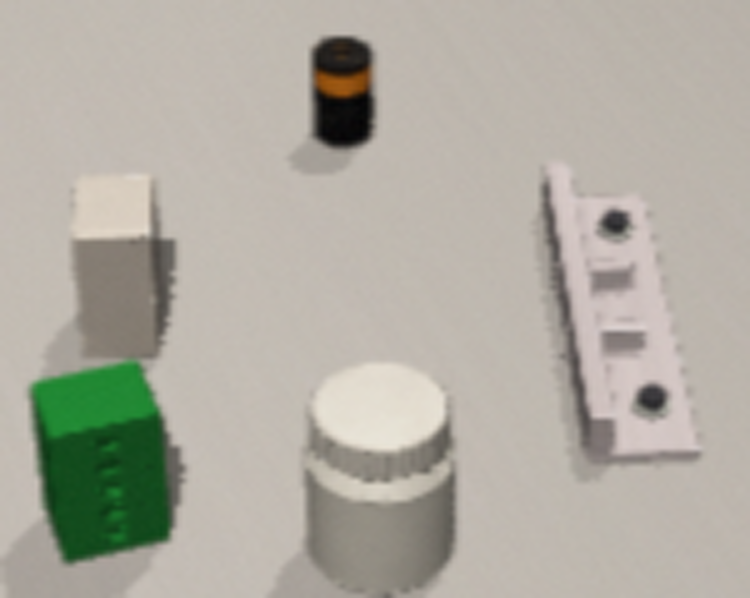

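```bash
cat > fit.py <<'E'
from h import *
from scipy.optimize import least_squares
np.set_printoptions(precision=4,suppress=True)
cs={n:cam(n) for n in("scene","side")}
S=lambda p:("scene",295+(p[0]+.5)/5-.5,195+(p[1]+.5)/5-.5)
T=lambda p:("side",265+(p[0]+.5)/5-.5,190+(p[1]+.5)/4.6-.5)
def fit(name,obs,x0,free_z=True):
    def r(q):
        c,s=np.cos(q[2]),np.sin(q[2]);R=np.array([[c,-s,0],[s,c,0],[0,0,1]]);o=[]
        for P,(n,u,v) in obs:
            o.append(proj(n,R@np.array(P)+[q[0],q[1],q[3] if free_z else 0],cs[n])[0]-[u,v])
        return np.ravel(o)
    f=least_squares(r,x0,loss="soft_l1"); print(name,f.x,"\n",r(f.x).round(1)); return f.x
if __name__=="__main__":
    # block: x toward rail, y left, z up; footprint 30 x 40
    X,Y,H=.015,.02,.07
    b=[((-X,Y,H),S((68,214))),((X,Y,H),S((128,184))),((X,-Y,H),S((190,234))),((-X,-Y,H),S((130,266))),
     ((-X,-Y,0),S((132,398))),((X,-Y,0),S((190,372))),((-X,Y,0),S((70,348))),
     ((-X,Y,H),T((78,176))),((X,Y,H),T((151,175))),((X,-Y,H),T((153,237))),((-X,-Y,H),T((73,238))),((-X,-Y,0),T((82,355))),((X,-Y,0),T((157,356)))]
    B=fit("block",b,[.5,0,0,0])
    r=[((0,.08,.026),S((342,68))),((.01,.08,.026),S((353,58))),((0,-.08,.026),T((588,418))),((.01,-.08,.026),T((612,416))),
     ((0,.08,.026),T((546,166))),((.01,.08,.026),T((568,165))),((.01,-.08,0),T((612,456))),((0,-.08,0),T((592,453))),((.052,-.08,0),T((700,457))),((.052,-.08,0),S((628,276)))]
    R=fit("rail",r,[.7,0,0,0])
    J=onplane("side",[T((380,405))[1:]],.076,cs["side"]);print("jar",J,onplane("scene",[S((560,288))[1:]],.076,cs["scene"]))
    Ba=onplane("side",[T((343,50))[1:]],.05,cs["side"]);print("batt",Ba,onplane("scene",[S((116,34))[1:]],.05,cs["scene"]))
    c,s=np.cos(R[2]),np.sin(R[2]);M=np.array([[c,s],[-s,c]])
    for n,p in(("block",B[:2]),("jar",J[0,:2]),("bat",Ba[0,:2]),("green",onplane("side",[T((95,400))[1:]],.07,cs["side"])[0,:2])): print(n,"in rail",M@(p-R[:2]))
E
python3 fit.py
```

```text
block [ 0.5041  0.0031 -0.3203 -0.0034] 
 [-0.7 -0.5  0.1 -0.5  0.6  0.1 -0.3  0.2 -0.3  1.7  0.4  0.3 -0.1  0.3
 -0.4 -0.5  0.5 -0.8 -0.2 -0.7 -0.3 -0.4  0.5  1.4  0.9  0.7]
rail [ 0.6713 -0.0487 -0.344  -0.013 ] 
 [-2.3  0.4 -1.1  0.9 -0.5 -0.7  0.1 -0.3  0.7 -0.5  1.1 -0.4 -0.6  0.9
 -2.   1.6  4.2  0.3  7.8 -4.3]
jar [[ 0.5524 -0.1508  0.076 ]] [[ 0.5502 -0.1495  0.076 ]]
batt [[0.6312 0.0927 0.05  ]] [[0.6238 0.093  0.05  ]]
block in rail [-0.1749 -0.0076]
jar in rail [-0.0774 -0.1362]
bat in rail [-0.0855  0.1196]
green in rail [-0.1746 -0.1254]
```

```bash
sed -i 's/\.052/.042/g; s/,free_z=True/,free_z=False/; s/\[\.5,0,0,0\]/[.5,0,0]/; s/\[\.7,0,0,0\]/[.7,0,0]/' fit.py; python3 fit.py
```

```text
block [ 0.5023  0.0008 -0.318 ] 
 [-0.3 -0.9  0.5 -1.   1.2 -0.3  0.2 -0.2  0.2  1.5  0.9 -0.   0.3  0.1
 -1.1 -0.9 -0.1 -1.2 -0.9 -1.1 -1.  -0.8 -0.2  1.2  0.3  0.5]
rail [ 0.664  -0.0601 -0.3202] 
 [ 0.1 -0.8  1.2 -0.4 -0.1 -0.6  0.7 -0.4 -0.9 -1.4 -0.5 -1.3 -0.1  1.1
 -1.6  1.9 -0.3  0.3  9.4 -4. ]
jar [[ 0.5524 -0.1508  0.076 ]] [[ 0.5502 -0.1495  0.076 ]]
batt [[0.6312 0.0927 0.05  ]] [[0.6238 0.093  0.05  ]]
block in rail [-0.1727  0.0069]
jar in rail [-0.0773 -0.1212]
bat in rail [-0.0793  0.1347]
green in rail [-0.1742 -0.1081]
```

```bash
sed -i 's/((.042,-.08,0),S((628,276)))/((0,-.08,0),S((625,274)))/; s/((.042,-.08,0),T((700,457))),//' fit.py; python3 fit.py
python3 - <<'E'
from h import *
from scipy.spatial.transform import Rotation as R
print(R.from_rotvec(telemetry.observe()["ee_rot"]).as_matrix().round(4))
E
```

```text
block [ 0.5023  0.0008 -0.318 ] 
 [-0.3 -0.9  0.5 -1.   1.2 -0.3  0.2 -0.2  0.2  1.5  0.9 -0.   0.3  0.1
 -1.1 -0.9 -0.1 -1.2 -0.9 -1.1 -1.  -0.8 -0.2  1.2  0.3  0.5]
rail [ 0.6644 -0.0607 -0.3135] 
 [ 0.2 -0.7  1.4 -0.3  0.5 -0.4  1.3 -0.2 -0.9 -1.2 -0.4 -1.2  0.5  1.2
 -0.9  2.1 -3.5  4.6]
jar [[ 0.5524 -0.1508  0.076 ]] [[ 0.5502 -0.1495  0.076 ]]
batt [[0.6312 0.0927 0.05  ]] [[0.6238 0.093  0.05  ]]
block in rail [-0.1732  0.0085]
jar in rail [-0.0787 -0.1202]
bat in rail [-0.0789  0.1357]
green in rail [-0.1754 -0.1065]
[[-9.511e-01  3.087e-01 -3.000e-04]
 [ 3.087e-01  9.511e-01 -1.400e-03]
 [-1.000e-04 -1.400e-03 -1.000e+00]]
```

```bash
python3 -m creep '0 -4 -4.6 0 0 0 0;0 -8 -9.2 0 0 0 0;0 -12 -13.8 0 0 0 0;0 -16 -18.4 0 0 0 0;0 -20 -23 0 0 0 0' 10
python3 -m creep '0 -4 -4.7 0 0 0 0;0 -8 -9.4 0 0 0 0;0 -12 -14.1 0 0 0 0;0 -16 -18.8 0 0 0 0;0 -20 -23.7 0 0 0 0'
python3 -m creep '0 0 0 0 0 0 0;0 0 0 0 0 0 0'
python3 - <<'E'
from h import *
c=cam("wrist");shot("wrist","w0");np.save("w0.npy",c[3]);print(c)
E
```

```text
clock: 0.72
position: [0.3126, 0.3119, 0.2137]
ee_rot: [0.491, 3.103, -0.0]
force: [1.0, -0.6, 0.4]
width: 0.509
gripper_force: 0.0
clock: 1.35
position: [0.4293, 0.0257, 0.214]
ee_rot: [0.49, 3.103, 0.001]
force: [1.5, 0.5, 0.4]
width: 0.011
gripper_force: 0.0
clock: 1.6
position: [0.4286, 0.0277, 0.2136]
ee_rot: [-0.492, -3.102, -0.0]
force: [0.5, 0.2, -0.2]
width: 0.002
gripper_force: 0.0
(np.float64(323.11659899845716), 319.8616858067202, 202.07166983310196, array([[ 3.09560212e-01,  9.19907292e-01,  2.40713627e-01,
         3.63887953e-01],
       [ 9.50879661e-01, -2.99633383e-01, -7.77669982e-02,
         4.91793802e-02],
       [ 5.87409509e-04,  2.52963260e-01, -9.67475707e-01,
         3.83401809e-01],
       [ 0.00000000e+00,  0.00000000e+00,  0.00000000e+00,
         1.00000000e+00]]))
```

View pics/w0.png

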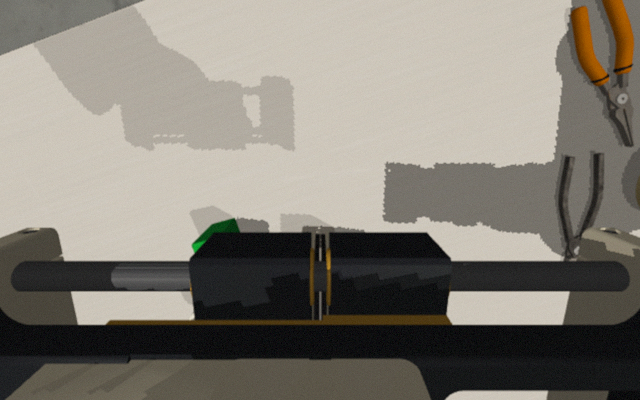

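The wrist camera looks behind the gripper, so the block is hidden by the closed fingers at (320,250). I'll pass over the rail to see the block and rail from above.

```bash
python3 -m creep '0 -6 0 -1.6 0 0 0;0 -12 0 -3.2 0 0 0;0 -18 0 -4.8 0 0 0;0 -24 0 -6.4 0 0 0;0 -30 0 -8 0 0 0'
python3 -m creep '0 0 0 0 0 0 0;0 0 0 0 0 0 0'
python3 - <<'E'
from h import *
c=cam("wrist");shot("wrist","w1");np.save("w1.npy",c[3]);print(c[3])
E
```

```text
clock: 2.28
position: [0.716, -0.0626, 0.2938]
ee_rot: [-0.485, -3.103, -0.002]
force: [0.6, 0.0, 1.2]
width: 0.006
gripper_force: 0.0
clock: 2.52
position: [0.7138, -0.0634, 0.2927]
ee_rot: [-0.488, -3.101, -0.001]
force: [0.2, 0.0, 0.2]
width: 0.005
gripper_force: 0.0
[[ 3.07350317e-01  9.20932022e-01  2.39624694e-01  6.49256661e-01]
 [ 9.51596141e-01 -2.97645355e-01 -7.66291535e-02 -4.21544344e-02]
 [ 7.52935652e-04  2.51577928e-01 -9.67836752e-01  4.62585120e-01]
 [ 0.00000000e+00  0.00000000e+00  0.00000000e+00  1.00000000e+00]]
```

View pics/w1.png

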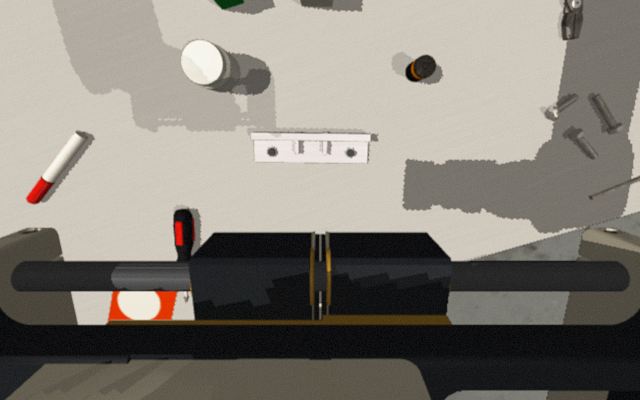

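Rail spans (251,133)–(370,137), the jar is at (204,62) and the battery at (421,67), but the block is only just at the top edge near (330,2). I'll back up 7 cm and take a crop.

```bash
python3 -m creep '0 5 0 0 0 0 0;0 8 0 0 0 0 0;0 8 0 0 0 0 0;0 8 0 0 0 0 0'
python3 - <<'E'
from h import *
c=cam("wrist");im=shot("wrist","w2");np.save("w2.npy",c[3])
a=cv2.resize(im[20:220,225:425,::-1],None,fx=3,fy=3,interpolation=cv2.INTER_CUBIC);cv2.imwrite("pics/w2c.png",a)
E
```

```text
clock: 3.08
position: [0.6379, -0.0396, 0.2945]
ee_rot: [0.489, 3.102, 0.002]
force: [0.9, 0.5, 0.3]
width: 0.008
gripper_force: 0.0
```

View pics/w2c.png

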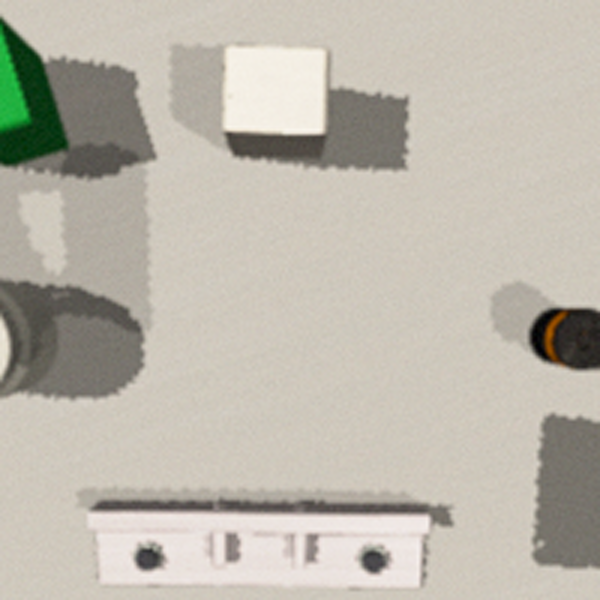

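Run:
```python
from h import *
np.set_printoptions(precision=4,suppress=True)
f,cx,cy,_=cam("wrist");c=(f,cx,cy,np.load("w2.npy"))
px=lambda L:[(225+(a+.5)/3-.5,20+(b+.5)/3-.5) for a,b in L]
rt=onplane("",px([(90,510),(430,514)]),.026,c); rb=onplane("",px([(100,583),(422,585)]),.003,c)
bt=onplane("",px([(225,47),(329,46),(327,136),(226,133)]),.07,c); bb=onplane("",px([(231,154),(323,157)]),0,c)
d=rt[1]-rt[0];print("rail len",np.linalg.norm(d),"yaw",np.arctan2(-d[0],d[1]),np.arctan2(*(rb[0]-rb[1])[[0]],(rb[1]-rb[0])[1]))
yaw=np.arctan2(-d[0],d[1]);co,s=np.cos(yaw),np.sin(yaw);M=np.array([[co,s],[-s,co]]);o=rt.mean(0)[:2];print("rail",o)
T=lambda P:(M@(P[:,:2]-o).T).T
print("top",T(bt),T(bt).mean(0),"bot",T(bb))
for e in(bt[1]-bt[0],bt[2]-bt[3],bb[1]-bb[0]):print("block yaw",np.arctan2(-e[0],e[1]))
print("tcp",M@(telemetry.observe()["position"][:2]-o))
```

```text
rail len 0.15739742733681295 yaw -0.325315459811482 -0.31989659307310303
rail [ 0.6631 -0.0591]
top [[-0.186  -0.013 ]
 [-0.1869  0.0254]
 [-0.1559  0.0254]
 [-0.1564 -0.0128]] [-0.1713  0.0063] bot [[-0.158  -0.0146]
 [-0.1573  0.0266]]
block yaw -0.3037003447967602
block yaw -0.34020862827461446
block yaw -0.34309879118052894
tcp [-0.0296  0.0102]
```

```bash
python3 -m creep '0 6 -0.1 0 0 0 0;0 12 -0.2 0 0 0 0;0 18 -0.3 0 0 0 0;0 22 -0.4 1 0 0 0;0 22 -0.4 6 0 0 0'
python3 -m creep '0 0 0 6 0 0 0;0 0 0 11 0 0 0;0 0 0 14 0 0 0;0 0 0 15.4 0 0 0;0 0 0 15.4 0 0 0'
python3 -m creep '0 -1.5 0 0 0 0 0;0 -2.5 0 0 0 0 0;0 -3.2 0 0 0 0 0;0 -3.8 0 0 0 0 0;0 -4.2 0 0 0 0 0'
```

```text
clock: 3.75
position: [0.4282, 0.0251, 0.2356]
ee_rot: [0.487, 3.098, 0.007]
force: [1.5, 1.4, -0.3]
width: 0.003
gripper_force: 0.0
clock: 4.38
position: [0.4278, 0.0234, 0.0796]
ee_rot: [-0.492, -3.102, 0.001]
force: [0.6, 0.5, 0.2]
width: 0.001
gripper_force: 0.0
clock: 5.0
position: [0.468, 0.0106, 0.0799]
ee_rot: [0.491, 3.103, 0.0]
force: [-0.2, 0.4, 0.1]
width: 0.007
gripper_force: 0.0
```

```bash
python3 -m creep '0 -0.4 0 0 0 0 0;0 -0.8 0 0 0 0 0;0 -1.2 0 0 0 0 0;0 -1.6 0 0 0 0 0;0 -2.0 0 0 0 0 0'
python3 -m creep '0 -0.3 0 0 0 0 0;0 -0.6 0 0 0 0 0;0 -0.9 0 0 0 0 0;0 -1.2 0 0 0 0 0;0 -1.5 0 0 0 0 0'
python3 - <<'E'
from h import *
im=shot("side","t1");a=cv2.resize(im[180:310,265:415,::-1],None,fx=4,fy=4,interpolation=cv2.INTER_CUBIC)
cv2.imwrite("pics/t1c.png",a)
E
```

```text
clock: 5.62
position: [0.4869, 0.0045, 0.0798]
ee_rot: [-0.491, -3.103, -0.0]
force: [0.7, 0.3, -0.4]
width: 0.005
gripper_force: 0.0
clock: 6.25
position: [0.5011, -0.0001, 0.0798]
ee_rot: [0.491, 3.103, 0.0]
force: [1.1, -0.4, 0.5]
width: 0.004
gripper_force: 0.0
```

View pics/t1c.png

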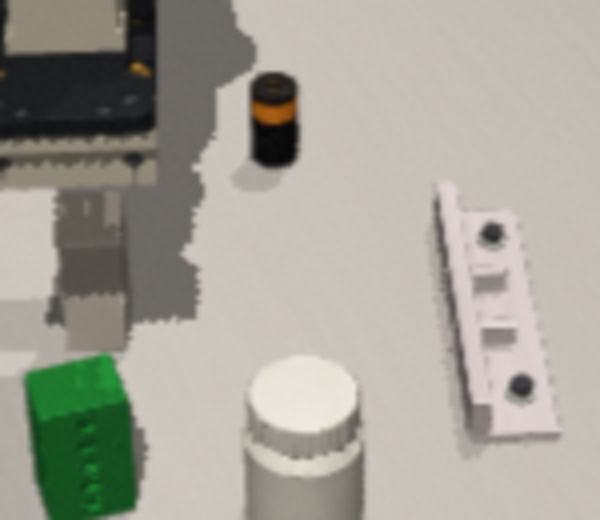

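Run:
```python
from h import *
from scipy.spatial.transform import Rotation as R
s=telemetry.observe();M=R.from_rotvec(s["ee_rot"]).as_matrix();p=s["position"];print(s["force"],s["clock"])
P=[p+M@np.array(v) for v in((0,0,.022),(-.0095,.019,.022),(-.0095,-.019,.022),(.0095,-.019,.022),(.0095,-.019,-.04),(-.0095,-.019,-.04))]
print(((proj("side",P)-[265,180])*4).round())
im=cv2.imread("pics/t1.png")[190:280,265:345]
a=cv2.resize(im,None,fx=7,fy=6.5,interpolation=cv2.INTER_CUBIC);g=(np.clip(a/255.,0,1)**.6*255).astype(np.uint8);cv2.imwrite("pics/t1d.png",g)
```

```text
[1.02765972 0.50053741 0.04774866] 6.3
[[ 87. 235.]
 [108. 209.]
 [106. 260.]
 [ 66. 262.]
 [ 56. 158.]
 [ 98. 157.]]
```

View pics/t1d.png

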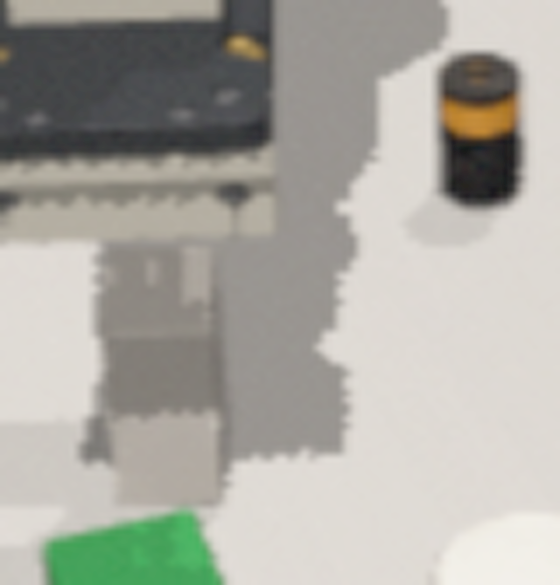

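The block at t1c (58–126, 190–350) looks unmoved, and no fingers show on it. I'll compare with the earlier frames numerically.

Run:
```python
from h import *
from scipy.spatial.transform import Rotation as R
s=telemetry.observe();M=R.from_rotvec(s["ee_rot"]).as_matrix();p=s["position"]
P=[p+M@np.array(v) for v in((-.0375,-.095,-.044),(.0375,-.095,-.044),(-.0375,.095,-.044))]
print("body side",((proj("side",P)-[265,180])*4).round(), "scene",proj("scene",P).round())
tip=[p+M@np.array(v) for v in((-.0095,.019,.022),(-.0095,-.019,.022),(.0095,-.019,.022),(.0095,.019,.022))]
print("tips scene",proj("scene",tip).round())
im=shot("scene","s1");a=cv2.imread("pics/s0.png");b=cv2.imread("pics/s1.png")
g=lambda x:cv2.cvtColor(x,cv2.COLOR_BGR2GRAY)
np.set_printoptions(linewidth=250)
print(g(a)[228:282:2,302:348:2]);print(g(b)[228:282:2,302:348:2])
```

```text
body side [[161. 259.]
 [-18. 265.]
 [159.   5.]] scene [[373. 234.]
 [338. 252.]
 [307. 186.]]
tips scene [[319. 237.]
 [331. 247.]
 [323. 252.]
 [311. 241.]]
[[132 132 130 132 132 131 131 130 128 129 130 132 132 132 132 132 131 131 132 131 132 131 132]
 [133 133 132 132 131 131 131 130 133 133 130 131 131 132 131 131 132 132 132 131 132 132 131]
 [132 131 132 133 132 132 129 133 142 151 141 132 132 132 131 132 132 132 132 131 131 132 132]
 [131 133 133 132 132 133 141 154 158 160 159 146 135 131 132 132 131 131 132 131 132 132 131]
 [133 132 132 132 150 159 161 162 161 161 161 162 153 138 132 132 132 132 131 133 132 132 132]
 [132 132 132 106 143 163 161 161 161 161 161 162 161 156 141 132 130 132 130 131 132 130 131]
 [133 132 132  90  81 138 161 163 161 159 161 161 163 162 160 141 131 133 133 132 132 132 131]
 [131 134 132  94  57  76 131 160 162 160 163 161 162 162 156 134 129 132 132 132 132 132 132]
 [132 132 133  96  57  53  66 122 157 164 164 163 155 135 108  97 128 132 133 132 133 132 133]
 [132 132 133  97  57  56  57  63 111 155 156 133 108  94  90  96 127 132 132 131 132
[... 3491 characters left out ...]
4 116 150 152 151 152 152 152 152]
 [128 121  92  58  57  74  68  66  69  92 107 105 106 104 105 120 151 152 153 152 153 151 152]
 [127 128 124  82  63  93 105  78  67  89 108 107 108 114 117 135 150 152 151 152 152 150 151]
 [128 128 128 122 110 125 128 107  76  87 105 108 116 126 128 129 146 152 152 151 151 152 151]
 [128 128 128 128 128 128 128 126 105  93 106 119 125 128 128 127 145 153 153 153 152 152 137]
 [128 127 128 128 127 128 127 128 128 123 126 127 127 127 127 127 139 152 153 153 152 149 104]
 [127 127 129 127 127 130 131 128 127 128 127 129 127 127 128 128 131 151 153 152 153 128  61]
 [127 127 126 130 140 148 145 131 127 128 129 126 126 127 127 127 128 143 153 153 146  98  42]]
```

```bash
python3 -m creep '0 2 0 0 0 0 0;0 5 0 0 0 0 0;0 7.5 0 0 0 0 0;0 7.5 0 0 0 0 0;0 7.5 0 0 0 0 0'
python3 - <<'E'
from h import *
from scipy.spatial.transform import Rotation as R
np.set_printoptions(linewidth=250)
s=telemetry.observe();M=R.from_rotvec(s["ee_rot"]).as_matrix();p=s["position"]
for z in(.022,0,-.02):
  P=[p+M@np.array(v) for v in((-.0095,.019,z),(-.0095,-.019,z),(.0095,-.019,z),(.0095,.019,z))]
  print(z,proj("side",P).round().tolist(),proj("scene",P).round().tolist())
g=lambda x:cv2.cvtColor(x,cv2.COLOR_RGB2GRAY)
a=g(shot("side","t2"));b=g(shot("scene","s2"))
print(a[215:255:2,250:300:2]);print(b[215:275:2,265:315:2])
E
```

```text
clock: 6.98
position: [0.4306, 0.0231, 0.0801]
ee_rot: [0.49, 3.102, 0.001]
force: [-0.5, 0.2, -0.0]
width: 0.007
gripper_force: 0.0
0.022 [[253.0, 233.0], [252.0, 246.0], [242.0, 247.0], [243.0, 234.0]] [[286.0, 253.0], [298.0, 264.0], [289.0, 269.0], [277.0, 257.0]]
0 [[252.0, 224.0], [250.0, 237.0], [240.0, 238.0], [242.0, 225.0]] [[285.0, 244.0], [298.0, 255.0], [288.0, 259.0], [277.0, 248.0]]
-0.02 [[251.0, 216.0], [249.0, 229.0], [239.0, 229.0], [241.0, 217.0]] [[285.0, 235.0], [297.0, 246.0], [288.0, 251.0], [276.0, 239.0]]
[[ 78  67  90 131  95 108 108 106 106 107 106 107 108 108 106 105 107 171 198 198 199 198 199 199 197]
 [137 133 135 133  92 105 107 107 108 105 107 105 107 107 108 106 129 195 199 198 199 198 198 198 199]
 [ 86  70  79  85  81 105 106 107 107 107 107 107 105 107 107 115 195 199 198 199 199 198 198 199 199]
 [ 73  37  55  99  88 105 108 107 106 107 106 107 106 107 109 135 197 200 198 198 198 199 199 199 199]
 [136 110 122 137 127 106 108 107 108 106 106 106 107 106 161 190 199 201 199 199 199 199 200 198 199]
 [137 133 127 139 131 105 107 107 107 106 107 10
[... 3888 characters left out ...]
  82  83  83  83  83  82  82  83  83 113 109 103 129 150 154 144  95  71  68  77]
 [ 83  83  82  82  83  82  82  83  81  82  83  82  83  82  81  81  81  85 131 151 152 141  92  68  78]
 [ 82  83  83  83  83  81  82  83  82  81  81  82  83  83  83  83  83  81  91 132 152 155 129  79  65]
 [ 83  83  82  84  82  82  82  82  82  83  82  82  82  82  82  83  83  83  81  92 131 152 148 113  72]
 [ 82  84  84  82  82  81  83  82  82  82  84  81  82  84  84  82  83  82  83  81  90 133 149 129 107]
 [101  81  83  83  82  82  82  82  82  83  82  83  82  81  82  83  82  82  82  83  79 106 147 130 128]
 [141  90  82  84  84  84  83  82  83  83  83  82  83  83  82  82  82  83  81  89 105 127 147 131 129]]
```

```bash
python3 -m creep '0 0 0 1 0 0 0;0 0 0 2 0 0 0;0 0 0 3 0 0 0;0 0 0 3 0 0 0;0 0 0 3 0 0 0'
python3 - <<'E'
from h import *
from scipy.spatial.transform import Rotation as R
np.set_printoptions(linewidth=250)
s=telemetry.observe();M=R.from_rotvec(s["ee_rot"]).as_matrix();p=s["position"]
for z in(.022,0,-.02):
  P=[p+M@np.array(v) for v in((-.0095,.019,z),(-.0095,-.019,z),(.0095,-.019,z),(.0095,.019,z))]
  print(z,proj("side",P).round().tolist(),proj("scene",P).round().tolist())
g=lambda x:cv2.cvtColor(x,cv2.COLOR_RGB2GRAY)
a=g(shot("side","t3"));b=g(shot("scene","s3"))
print(a[215:265:2,236:274:2]);print(b[235:285:2,265:309:2])
E
```

```text
clock: 7.7
position: [0.4296, 0.023, 0.0498]
ee_rot: [-0.491, -3.103, 0.0]
force: [0.5, -0.4, -0.1]
width: 0.005
gripper_force: 0.0
0.022 [[254.0, 245.0], [253.0, 259.0], [243.0, 259.0], [245.0, 246.0]] [[287.0, 266.0], [298.0, 277.0], [290.0, 282.0], [278.0, 270.0]]
0 [[253.0, 237.0], [252.0, 250.0], [242.0, 250.0], [243.0, 237.0]] [[286.0, 257.0], [298.0, 268.0], [289.0, 273.0], [277.0, 261.0]]
-0.02 [[252.0, 229.0], [251.0, 242.0], [240.0, 242.0], [242.0, 229.0]] [[286.0, 248.0], [298.0, 260.0], [288.0, 264.0], [277.0, 253.0]]
[[ 31  28  30  31  31  30  31  29  33  37  42  58  73  43 106 108 107 108 108]
 [ 29  31  32  34  36  36  37  35  38  36  36  36  49  55 107 106 108 108 107]
 [ 31  35  36  37  36  36  35  34  36  36  36  31  65  95 109 107 109 107 107]
 [ 34  35  35  37  36  35  35  42  82  40  36  28  93 108 107 107 107 107 107]
 [ 35  36  35  37  44  69  37  37  37  38  36  30 100 108 107 108 107 107 108]
 [ 35  37  38  39  40  46  39  37  39  33  22  32 105 108 107 107 109 108 107]
 [ 23  25  23  21  23  21  21  22  21  21  20  49 101 109 107 109 109 108 108]
 [ 26  29  
[... 2987 characters left out ...]
5  84  84  85  85  83  84  85  83  84  83  84  84  87 118 148]
 [ 85  84  86  86  84  83  83  84  84  84  84  84  85  84  84  84  85  84  84  84  82 121]
 [ 82  83  86  85  84  84  81  77  69  79  83  83  85  83  84  85  84  84  84  84  83  93]
 [ 91  93  84  83  83  78  69  62  59  66  84  84  83  84  85  84  84  84  86  85  83  83]
 [142 142  91  76  69  64  61  62  61  65  83  85  85  84  85  84  85  84  82  84  84  89]
 [153 144 117  76  59  61  61  61  62  65  83  85  85  85  83  83  85  85  84  83  84 106]
 [137 130 128  79  59  60  61  61  62  61  72  83  86  85  84  83  85  84  85  85 100 139]
 [130 132 126  95  63  61  61  60  61  61  61  76  84  85  84  84  84  86 107 121 149 156]]
```

Both fixed views put the fingertips about 20 mm above the TCP, not 22 mm below it. That's why the first pass went over the block. I'll lower further so the tips are near 58 mm and push again.

```bash
python3 -m creep '0 -1 0 0.6 0 0 0;0 -2 0 1.2 0 0 0;0 -3 0 1.2 0 0 0;0 -3.8 0 1.2 0 0 0;0 -4.2 0 1.2 0 0 0'
python3 -m creep '0 -0.4 0 0 0 0 0;0 -0.8 0 0 0 0 0;0 -1.2 0 0 0 0 0;0 -1.6 0 0 0 0 0;0 -2.0 0 0 0 0 0'
python3 - <<'E'
from h import *
np.set_printoptions(linewidth=250)
g=lambda x:cv2.cvtColor(x,cv2.COLOR_RGB2GRAY)
a=g(shot("side","t4"));print(a[225:285:2,264:314:2]);print(telemetry.observe()["force"])
E
```

```text
clock: 8.43
position: [0.4703, 0.0098, 0.0379]
ee_rot: [0.492, 3.102, -0.0]
force: [0.9, 0.4, 0.3]
width: 0.006
gripper_force: 0.0
clock: 9.05
position: [0.4888, 0.0039, 0.0378]
ee_rot: [0.491, 3.103, 0.0]
force: [-0.5, 0.2, 1.1]
width: 0.008
gripper_force: 0.4
[[ 32  30  31  30  28  35  36  38  36  37  38  37  41  76  54  37  38 105 108 107 106 107 131 199 198]
 [ 34  28  31  31  35  36  38  35  37  34  54  44  37  37  38  35  40 111 110 119 110 122 181 201 200]
 [ 64  35  33  33  34  36  37  36  37  36  47  42  39  39  41  28  31 119 131 202 191 186 197 200 199]
 [ 23  21  23  23  24  24  23  23  23  22  22  22  21  20  20  19  37 119 126 195 198 112 178 199 200]
 [ 21  23  22  23  23  25  25  29  28  33  29  30  31  34  32  39 126 118 129 196 180 110 137 199 199]
 [ 77  79  84 116  88 116  89 120 107 121 107 120 131 122 109 121 136 143 206 214 178 108 169 200 199]
 [133 133 131 133 130 130 131 131 131 131 130 120 119 117 109 106 109 135 213 213 162 108 178 200 201]
 [ 89  86  86  94  88  92  89  92  87  91  87  90 117  55  36  76 118 170 203 212 160 177 200 201 201]
 [112 130  99 
[... 1590 characters left out ...]
90 159 175 192 200 201 201 201 200 202 201]
 [173 175 175 168 105  90  86  84  85  86  87  86  86  86  94 119 174 195 200 201 200 200 200 201 202]
 [174 176 175 151  85  86  85  84  85  87  85  86  85  84  97  99 157 194 201 201 200 201 202 199 202]
 [174 174 176 167  82  85  86  85  85  85  86  84  85  98 104 103 152 195 201 201 201 199 201 200 200]
 [173 174 176 169  74  88  87  88  87  86  87  86  87 100 104 102 102 199 202 201 202 201 201 201 200]
 [175 173 174 171  78  83  87  87  87  87  88  85  96  82  65  62  63 177 203 201 201 200 199 201 201]
 [175 173 174 172  78  74  87  84  91  71  63  62  56  56  56  55  57 165 203 202 201 200 201 202 201]]
[ 0.56851631 -0.45247853  0.60129974]
```

The block is now leaning towards the rail: its right edge runs from (298,267) up to (303,243). I'll continue gently.

```bash
python3 -m creep '0 -0.4 0 0 0 0 0;0 -0.8 0 0 0 0 0;0 -1.2 0 0 0 0 0;0 -1.6 0 0 0 0 0;0 -2 0 0 0 0 0'
python3 -m creep '0 0 0 0 0 0 0;0 0 0 0 0 0 0;0 0 0 0 0 0 0'
python3 - <<'E'
from h import *
np.set_printoptions(linewidth=250)
g=lambda x:cv2.cvtColor(x,cv2.COLOR_RGB2GRAY)
a=g(shot("side","t5"));print(a[235:285:2,264:364:4])
E
```

```text
clock: 9.72
position: [0.5079, -0.0024, 0.0378]
ee_rot: [0.491, 3.103, 0.0]
force: [0.6, 0.4, 0.1]
width: 0.006
gripper_force: 0.0
clock: 10.1
position: [0.5074, -0.0022, 0.0378]
ee_rot: [-0.491, -3.103, -0.0]
force: [0.8, -0.1, 0.7]
width: 0.006
gripper_force: 0.0
[[181  89  89  89 107 107 129 110 135 134 138 137 107 107 198 200 199 199 197 197 197 199 198 197 195]
 [189 133 132 131 131 129 120 113 109 102  87  90 107 129 200 198 199 198 200 198 197 197 197 197 196]
 [196  84  48  90  84  88  85  94  87 118  45 116 107 196 201 199 198 198 200 198 198 197 197 196 196]
 [198 121  73 136 134 135 136 138 134 139 117 136 109 183 196 196 199 195 197 198 197 198 198 198 197]
 [200 139 125 138 138 139 138 137 138 138 134 139 216 215 212 210 214 219 200 197 199 198 198 197 197]
 [200 144 154 145 134 135 134 122 128 132 131 130 216 217 217 217 217 220 199 198 200 197 198 197 197]
 [201 198 198 199 119 108 104 105 103 128 126 123 204 203 207 216 209 220 199 198 199 197 199 197 197]
 [190 185 178 179 153  81  81  81  81 104 100  80 125 140 164 204 139 213 198 198 198 198 197 197 197]
 [174 174 
[... 1041 characters left out ...]
  87  87  85 176 176 178 178 177 179 179 180 179 218 228 230 229 225 199 201 199]
 [173 176 103  85  85  86  86  84 178 199 199 200 201 203 201 201 203 228 230 229 228 228 206 199 199]
 [173 175  88  87  84  87  86  86 176 202 201 201 202 201 201 202 219 229 230 231 229 229 229 197 200]
 [175 177  81  86  86  85  86  87 152 202 200 201 201 201 202 202 227 231 230 230 230 230 232 198 199]
 [176 177  75  88  88  86  86  87  92 202 202 201 200 202 202 200 227 231 232 231 230 230 232 196 198]
 [176 175  76  86  88  87  89  62  65 203 201 203 201 203 201 201 205 231 232 233 233 230 229 199 197]
 [175 175  81  88  91  63  59  56  58 201 202 201 201 202 200 202 153 232 233 234 233 231 182 197 200]]
```

The block has fallen flat: top face spans rows 243–257 with holes showing, side face rows 257–268, cols 296–333. I'll retreat, lower behind it, and measure it from the side view.

```bash
python3 -m creep '0 2 0 0 0 0 0;0 4 0 0 0 0 0;0 5 0 0 0 0 0.3;0 5 0 1.5 0 0 0.3;0 5 0 2.5 0 0 0.3'
python3 -m creep '0 0 0 0.5 0 0 0;0 0 0 1 0 0 0;0 0 0 1.3 0 0 0;0 0 0 1.3 0 0 0'
python3 - <<'E'
from h import *
from fit import fit
np.set_printoptions(precision=4,suppress=True,linewidth=250)
im=shot("side","t6");b=shot("scene","s6")
g=lambda x:cv2.cvtColor(x,cv2.COLOR_RGB2GRAY)
print(g(im)[239:275:2,264:344:3])
# predicted lying block corners: rail frame x -.158..-.088
R=np.array([.6631,-.0591]);c,s=np.cos(-.32),np.sin(-.32);M=np.array([[c,-s],[s,c]])
P=[np.r_[R+M@np.array(v[:2]),v[2]] for v in((-.158,-.014,.03),(-.088,-.014,.03),(-.088,.026,.03),(-.158,.026,.03),(-.158,-.014,0),(-.088,-.014,0))]
print(proj("side",P).round(1).tolist())
print(proj("scene",P).round(1).tolist())
E
```

```text
clock: 10.78
position: [0.4606, 0.0131, 0.0118]
ee_rot: [0.499, 3.101, -0.0]
force: [-0.1, 0.0, -0.2]
width: 0.003
gripper_force: 0.0
clock: 11.28
position: [0.4601, 0.0131, -0.0003]
ee_rot: [-0.499, -3.102, 0.0]
force: [-0.4, 0.5, -0.0]
width: 0.003
gripper_force: 0.0
[[ 31  32  35  36  38  39  76 109 109 112 200 202 201 202 202 203 202 201 201 199 199 199 199 199 200 199 198]
 [ 38  38  37  39  37  36 105 110 109 110 201 201 203 202 201 202 202 202 201 197 197 199 196 197 199 200 200]
 [ 38  37  38  55  38  34 106 108 108 117 202 198 218 220 213 223 223 218 214 212 212 214 213 190 199 200 199]
 [ 37  39  35  41  38  31 107 109 108 130 202 197 219 219 218 217 218 218 216 216 217 217 218 186 201 199 200]
 [ 38  61  37  36  39  26 107 108 114 199 202 184 220 215 219 210 218 204 215 199 217 206 215 188 199 199 200]
 [ 23  23  25  23  22  24 108 108 118 203 202 188 177 129 217 138 215 131 199 136 204 135 169 175 199 199 198]
 [ 25  30  27  29  42 108 106 109 111 200 203 192 214 209 216 210 215 208 216 212 217 213 216 173 198 198 199]
 [105 122  98 111 136 136 107 108 119 201 202 206 219
[... 662 characters left out ...]
 134 134 135 134 137 136 137 137 136 136 135 133 202 200 199]
 [ 80  79  80  78 105 107 107 106 117 195 199 170 141 141 141 142 144 150 149 149 150 156 157 187 201 202 202]
 [ 79  80  77  78 101 107 108 107 107 109 194 175 174 174 175 175 176 175 174 175 176 175 174 201 210 228 228]
 [ 79  80  78  80 106 105 103 104 103 103 164 178 177 174 176 176 178 179 180 181 179 181 198 224 229 230 229]
 [ 79  80  79  86  88 103 103 103 104 104 131 201 200 200 200 200 202 201 202 202 200 202 226 229 230 230 229]]
[[294.6, 256.1], [331.4, 254.9], [330.6, 241.2], [295.0, 242.4], [295.5, 267.6], [331.5, 266.4]]
[[333.1, 257.8], [360.9, 243.2], [347.8, 233.2], [320.4, 246.8], [333.0, 269.4], [360.2, 254.6]]
```

```bash
python3 -m creep '0 -1.5 0.1 0 0 0 0;0 -3 0.1 0 0 0 0;0 -4 0.1 0 0 0 0;0 -4.5 0.1 0 0 0 0;0 -5 0.1 0 0 0 0'
python3 -m creep '0 -0.5 0 0 0 0 0;0 -1 0 0 0 0 0;0 -1.5 0 0 0 0 0;0 -2 0 0 0 0 0;0 -2.5 0 0 0 0 0'
python3 - <<'E'
from h import *
np.set_printoptions(linewidth=250)
g=lambda x:cv2.cvtColor(x,cv2.COLOR_RGB2GRAY)
a=g(shot("side","t7"));print(a[237:277:2,276:366:3]);print(telemetry.observe()["force"])
E
```

```text
clock: 12.0
position: [0.5078, -0.0016, -0.0003]
ee_rot: [-0.499, -3.101, 0.0]
force: [-2.3, -0.3, 0.2]
width: 0.008
gripper_force: 0.8
clock: 12.62
position: [0.5319, -0.0094, -0.0002]
ee_rot: [-0.499, -3.102, -0.0]
force: [-1.5, 0.2, -1.2]
width: 0.007
gripper_force: 0.6
[[205 204 147  36  32  31  32  33  32  30  33  35  35  36  38  38  91 112 201 203 203 203 202 202 201 202 202 201 200 201]
 [205 205  58  30  31  31  32  31  32  33  39  37  39  37  41  39  90 111 201 202 203 203 202 201 203 202 201 201 202 201]
 [204 205  47  32  33  32  31  32  33  37  38  38  38  35  70  38  78 131 205 207 208 205 185 197 203 202 201 201 200 200]
 [205 202  44  42  39  31  30  31  33  39  38  39  44  39  45  38  87 217 220 221 221 221 219 222 202 201 203 201 202 201]
 [183 179  42  31  31  52  48  33  37  38  38  35  70  38  38  39  83 219 220 220 220 221 219 223 201 202 201 202 202 201]
 [178 178  36  35  30  31  28  23  23  26  24  24  23  23  23  22 110 208 201 216 189 214 149 220 202 201 200 203 201 202]
 [179 179  47  23  21  22  23  24  24  26  30  29  30  31  30  35 172 164 165 185 178 21
[... 972 characters left out ...]
9 140 138 140 140 141 195 202 203 203 201 202]
 [179 179 177 180 179  89  83  81  81  81  82  80  81  83  84  81  82  90 174 174 175 176 177 180 203 203 202 204 201 202]
 [181 178 171 156 114  91  80  80  82  81  81  81  82  82  82  83  82  90 178 181 204 229 229 207 205 205 203 203 203 201]
 [166 122  95  89  89  88  77  81  81  81  80  81  80  87  87  95  96 108 195 226 231 233 232 231 228 206 201 204 203 201]
 [ 88  90  88  91  88  86  74  82  79  80  82  80  83 110 111 109 111 170 228 232 233 231 232 231 231 228 201 204 203 202]
 [ 88  88  88  88  88  88  81  91  97 100  99 106 105 129 139 142 160 187 232 233 233 234 233 231 232 233 203 202 203 203]]
[-0.26218781  0.40569961 -0.88380827]
```

```bash
python3 -m creep '0 -0.6 0 0 0 0 0;0 -1.2 0 0 0 0 0;0 -1.8 0 0 0 0 0;0 -2.4 0 0 0 0 0;0 -3 0 0 0 0 0'
python3 -m creep '0 -0.5 0 0 0 0 0;0 -1 0 0 0 0 0;0 -1.5 0 0 0 0 0;0 -1.8 0 0 0 0 0;0 -2 0 0 0 0 0'
python3 -m creep '0 -0.2 0 0 0 0 0;0 -0.4 0 0 0 0 0;0 -0.5 0 0 0 0 0'
python3 - <<'E'
from h import *
p=telemetry.observe()["position"][:2]-[.6631,-.0591];c,s=np.cos(-.32),np.sin(-.32);print(c*p[0]+s*p[1],-s*p[0]+c*p[1])
E
```

```text
clock: 13.3
position: [0.5603, -0.0189, -0.0002]
ee_rot: [-0.499, -3.101, -0.0]
force: [-3.0, 0.2, 1.4]
width: 0.007
gripper_force: 1.3
clock: 13.92
position: [0.579, -0.0251, -0.0002]
ee_rot: [-0.499, -3.101, -0.0]
force: [-3.7, 1.5, 3.3]
width: 0.004
gripper_force: 1.9
clock: 14.3
position: [0.5841, -0.0267, -0.0002]
ee_rot: [0.499, 3.101, -0.0]
force: [-3.1, 1.5, 2.5]
width: 0.003
gripper_force: 1.7
-0.08521811878978566 0.005866428353019405
```

Small steps now, watching the force for rail contact.

```bash
for i in 1; do :; done; python3 -m creep '0 -0.2 0 0 0 0 0;0 -0.3 0 0 0 0 0' | grep -E "pos|^force"
python3 -m creep '0 -0.15 0 0 0 0 0;0 -0.2 0 0 0 0 0' | grep -E "pos|^force"
python3 -m creep '0 -0.1 0 0 0 0 0;0 -0.1 0 0 0 0 0' | grep -E "pos|^force"
python3 -m creep '0 -0.1 0 0 0 0 0;0 -0.1 0 0 0 0 0' | grep -E "pos|^force"
```

```text
position: [0.587, -0.0277, -0.0002]
force: [-2.1, 1.5, 1.2]
position: [0.5888, -0.0283, -0.0002]
force: [-2.1, 0.6, 0.4]
position: [0.5888, -0.0283, -0.0002]
force: [-4.4, 2.2, 4.0]
position: [0.5888, -0.0283, -0.0003]
force: [-8.6, 2.3, 6.5]
```

The position has stalled and the force is rising, so the block is against the rail. I'll press slightly more to square it, then back off and check.

```bash
python3 -m creep '0 -0.15 0 0 0 0 0;0 -0.15 0 0 0 0 0' | grep -E "pos|^force"
python3 -m creep '0 0.5 0 0 0 0 0;0 1.5 0 0 0 0 0;0 3 0 -1 0 0 0;0 5 0 -4 0 0 0;0 7 0 -9 0 0 0'
python3 -m creep '0 0 0 -6 0 0 0;0 -5 0 -12 0 0 0;0 -11 0 -16 0 0 0;0 -17 0 -18 0 0 0;0 -20 0 -18 0 0 0'
python3 -m creep '0 0 0 0 0 0 0;0 0 0 0 0 0 0'
python3 - <<'E'
from h import *
c=cam("wrist");im=shot("wrist","w9");np.save("w9.npy",c[3])
a=im[:235,170:470,::-1];a=cv2.resize(a,None,fx=2.5,fy=2.5,interpolation=cv2.INTER_CUBIC);cv2.imwrite("pics/w9c.png",a)
sd=shot("side","t9");sc=shot("scene","s9")
E
```

```text
position: [0.5888, -0.0283, -0.0005]
force: [-11.8, 4.3, 9.5]
clock: 16.18
position: [0.5232, -0.007, 0.0901]
ee_rot: [-0.499, -3.099, 0.001]
force: [0.8, 0.9, 0.8]
width: 0.002
gripper_force: 0.0
clock: 16.8
position: [0.717, -0.0703, 0.2729]
ee_rot: [0.497, 3.098, 0.001]
force: [0.4, 1.1, 0.3]
width: 0.002
gripper_force: 0.0
clock: 17.05
position: [0.7143, -0.0699, 0.2696]
ee_rot: [-0.5, -3.101, -0.0]
force: [-0.2, -0.2, 0.1]
width: 0.003
gripper_force: 0.0
```

View pics/w9c.png

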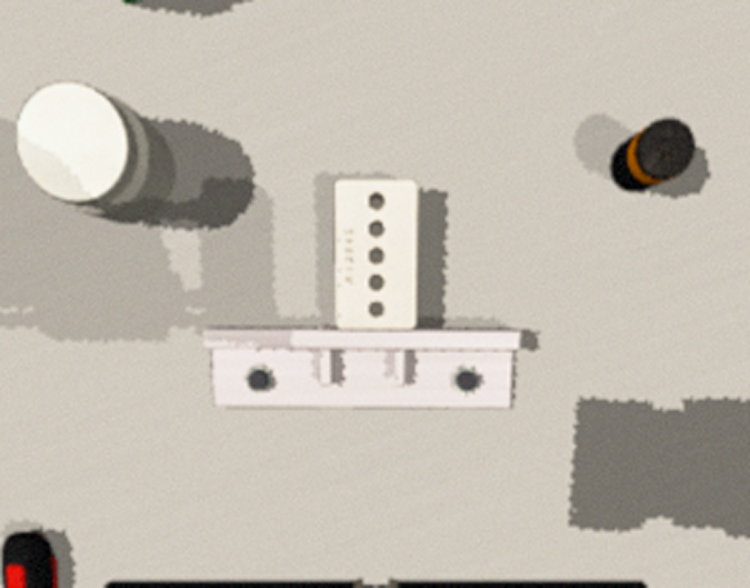

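The block lies drilled face up, five holes at x≈376, y 200–310. Its far end, (335–416, 328), is square against the rail's top edge, and the jar (73,142) and battery (655,152) are still standing.

```bash
python3 -c "
from cell import job
print(job.sign_off())"
```

```text
the job is handed in; nothing more can be done
None
```

The block was pushed over and along the worktop; it lies drilled face up, square and flush against the rail, with the jar and battery still standing, and the job was handed in at about 17 s.

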